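Lock the centrifuge rotor's hub nut with a second nut

TASK

The rotor's hub nut is already done up; run the lock nut above it down the spindle (clockwise from above) and tighten it against the hub nut to about 0.5 N m, so that it stays tight when you let go. Do not wrench it past 0.8 N m, do not clamp or lean on the hub nut below it, and leave the loose things on the rotor and bench where they are.

Things in the scene. Friction and masses are not known exactly. Their poses are not given: they have to be found in the camera images.
- rotor: centrifuge rotor on a round stand, fixed to the bench: aluminium cross of four arms 300 mm across, arm tops 48 mm above the bench; two open buckets 70 mm square between the arms, centres 115 mm from the axis, rims 65 mm high. In its middle an upright fixed spindle, right-hand thread, 22 mm thick, pitch 5 mm, top 120 mm above the bench. Origin on its axis at bench level; z up, x and y along the arms
- hubnut_top (a point): centre of the top face of the hub nut, on the spindle's axis, 82 mm above the bench; z up. The hub nut is a fixed steel hexagon, 46 mm across flats, 20 mm high, wider than the lock nut above it: fingers that reach below the lock nut's underside meet its top face
- locknut: lock nut: steel hexagon 38 mm across flats, 44 across corners, 22 mm high, on the spindle above the hub nut. Origin at the centre of its underside; z up; x points to the middle of a flat. Starts 2.3 to 5 mm above the hub nut, goes down 5 mm per turn clockwise seen from above. Free it drags 0.05 N m; on touching, torque jumps to 0.2 N m, then climbs 0.6 N m per rad. Let go, it eases back a little but stays tight
- locknut_center (a point): centre of the lock nut, half-way up (11 mm above its underside), turning with it, axes as the nut's. The spindle's end stands 11 to 14 mm above the nut's top at the start and 16 mm when the nut is down
- spare_nut: bystander: loose steel hexagon nut, 34 mm across flats, 16 mm high, lying on the rotor's +x arm; origin under its centre
- washer: bystander: loose steel washer 32 mm across, 4 mm thick, lying on the rotor's -x arm; origin under its centre
- spare_bucket: bystander: loose aluminium rotor bucket, 70 x 70 x 60 mm, on the bench; origin under its centre
- spanner: bystander: steel hand tool 180 mm long lying on the bench; origin under its middle, x along it
- reagent: bystander: white bottle with a cap, 60 mm across, 120 mm high, on the bench; origin under its centre
- beaker: bystander: glass beaker 64 mm across, 75 mm high, on the bench; origin under its centre
- hubnut: the hub nut (see hubnut_top); origin on the axis at the centre of its underside

How it is judged (in metres and radians):
On the way:
1. the lock nut has been run down until it is about to touch the hub nut (z of locknut_center in the frame of hubnut_top below 0.0113 m).
At the end, for the whole second after the job is handed in: The lock nut is down on the hub nut, at rest, let go and still tight: screwed 0.2 to 1.3 rad (0.16 to 1.03 mm of thread) past first touch, as any tightening torque between about 0.32 and 0.95 N m leaves it (z of locknut_center in the frame of hubnut_top between 0.00997 and 0.01084 m and angular speed of locknut below 0.05 rad/s).
It fails at once if the lock nut is overtightened: forced more than 1.3 rad past first touch (about 0.95 N m) (z of locknut_center in the frame of hubnut_top below 0.00997 m).
It fails at once if the fingers press on or clamp the hub nut with more than 25 N (contact force between the fingers and hubnut above 25 N).
It fails at once if a loose bystander is moved by more than 30 mm (distance of any of spare_nut, washer, spare_bucket, spanner, reagent, beaker from where it was at the start of the episode above 0.03 m).
It also fails if it takes over 64 s, if anything falls off the work surface, if the arm or the gripper's body presses on something with over 40 N, if the wrist force passes 120 N, or if a joint passes its speed limit or range.

ROBOT

A 6-joint arm with a two-finger parallel gripper is mounted at the origin on the work surface. World frame = base frame: x ahead of the robot, y to its left, z up, the work surface at z = 0. Lengths are in mm, angles in rad, forces in N, time in s.
With the tool pointing down it reaches from about 325 to 750 mm from the base axis. Payload 7.6 kg.
Tool frame: the origin (TCP) lies between the finger pads; the fingertips stand 14 mm ahead of it and the grasp point (between the pads) lies 5 mm behind it; z points along the fingers, y is the line along which they close (so a half turn about z gives the same grasp; the last joint's range is limited). The gripper opens to 85 mm and grips with 20 to 120 N. Pads are 22 mm wide; open, the fingers measure 114 mm over their backs; the gripper's body (76 mm by 85 mm) begins 54 mm behind the grasp point. The pads swing forward as they close: fully open they stand 13 mm farther back than shut.
Start: joints at [1.065, 0.052, 1.401, -0, 1.689, -0.07], TCP at [221.608, 475.956, 245.323] pointing down, gripper open.
Joint ranges: [-2.9, 2.9], [-0.91, 2.17], [0.12, 2.37], [-1.06, 4.2], [0.26, 2.73], [-2.93, 2.93]. Speed limits (rad/s): [2.57, 2.57, 3.01, 3.14, 3.14, 3.14].

INTERFACE

Orientations are given as a rotation vector (axis times angle).
In Python, from station import telemetry, grab_frame, order gives the robot as it stands.
- The arm moves only by the shell command python3 -m handwheel 'ROWS' [FORCE]. ROWS is JSON, a list of rows, each an object of numbers: "tx", "ty", "tz": the shift along the tool's x, y, z each as a share of 0.02 m, from -1 to 1; "wx", "wy", "wz": the turn, a rotation vector about the tool's x, y, z each as a share of 4 degrees, from -1 to 1; "gripper": the opening, from 0 (shut) to 1 (fully open). A call has 1 to 8 rows; each row shifts and turns the commanded pose from where the row before left it, along the tool's axes as they then stand; what a row does not reach is not made up. A row lasts 1/12 s, in which the tool goes at most 41.7 mm and 7.16 degrees, less where a joint would pass 70% of its speed; a pose out of reach is approached as far as the arm can. A call with a number of a shift or a turn outside -1 to 1 is refused whole. A call with a gripper value outside its range is refused whole. The fingers move at their own pace and stop on an object; FORCE is the grip in N (left out, the last holds). Time passes only in rows, so rows that do not move let the fingers close. It gives the time, the measured TCP pose, the force, the opening and the grip force at its end, in the units of the state.
- telemetry.get_state(): the state, without advancing time (a new reading comes with each control period).
- grab_frame(name): name is "scene" or "top"; returns a dict with "frame" (400x640x3 uint8, red, green, blue), "camera_matrix" (3x3 intrinsics, pixels), "extrinsics" (4x4, takes a point from camera to world coordinates). Camera axes: x right, y up, looking along -z (the intrinsics and any distortion apply to the point x, -y, -z); pixel columns grow to the right and rows downward; lengths in mm; the calibration is good to about 2 mm. A picture is of the moment at which its call begins. There is no depth.
- order.close_job(): hands the job in; it is judged then, once.
The state is a dict: "time": time; "joints": joint angles; "joint_velocities": joint speeds; "tau": joint torques, N m; "eef_pos": TCP position; "orientation": TCP orientation; "wrist_force": force on the tool from outside, world axes, zero at the start; "torque": the same for the moment, N m; "finger_gap": finger opening in mm; "finger_force": force on a finger pad.
Only numpy, scipy, OpenCV 4.12 (cv2) and the standard library are available. Lean on these libraries where they do the work, as an engineer would, in place of code of your own. Each camera call takes 0.05 s, during which the arm holds its last target. There are 200 camera calls.

## Working session

There is one attempt and no reset: what is moved stays moved. The work goes in short steps, Python scripts to look and compute and a shell command to move; the robot and the scene stay as the last step left them, time stands still between calls to the robot, and variables do not carry over. Pictures are saved under pics/ and viewed, at most 10 in all, crops included, and the job is handed in when it is done.

```bash
mkdir -p pics; ls; python3 - <<'E'
from station import telemetry, grab_frame
import cv2,numpy as np
np.set_printoptions(precision=4,suppress=True)
for n in("scene","top"):
    f=grab_frame(n); cv2.imwrite(f"pics/{n}0.png",f["frame"][:,:,::-1]); print(n,f["camera_matrix"],f["extrinsics"],[k for k in f])
    np.savez(f"/tmp/{n}0.npz",**{k:np.array(v) for k,v in f.items()})
print(telemetry.get_state())
E
```

```text
pics
scene [[372.2883   0.     316.1615]
 [  0.     372.2883 200.9454]
 [  0.       0.       1.    ]] [[  -0.724    -0.3977    0.5636 1043.1579]
 [   0.6898   -0.4226    0.5879  506.4182]
 [   0.0044    0.8144    0.5803  584.7102]
 [   0.        0.        0.        1.    ]] ['frame', 'camera_matrix', 'extrinsics']
top [[412.9432   0.     316.4019]
 [  0.     412.9432 205.7637]
 [  0.       0.       1.    ]] [[   0.0074    0.9955   -0.0941  395.0566]
 [  -0.9999    0.0067   -0.0078  -18.1483]
 [  -0.0072    0.0941    0.9955 1358.5314]
 [   0.        0.        0.        1.    ]] ['frame', 'camera_matrix', 'extrinsics']
{'time': 0.1, 'joints': array([ 1.0647,  0.0528,  1.4016, -0.    ,  1.6886, -0.0703]), 'joint_velocities': array([-0.0001, -0.002 , -0.0011, -0.0001,  0.0008,  0.0004]), 'tau': array([  0.0015, -38.2583, -36.0984,  -0.0001,   0.0048,  -0.0001]), 'eef_pos': array([221.4705, 475.7147, 244.5442]), 'orientation': array([-0.679 , -3.0669,  0.0022]), 'wrist_force': array([ 0.165, -0.774, -1.444]), 'torque': array([0.0066, 0.0083, 0.0384]), 'finger_force': 0.0, 'finger_gap': 85.29441672803118}
```

View pics/top0.png

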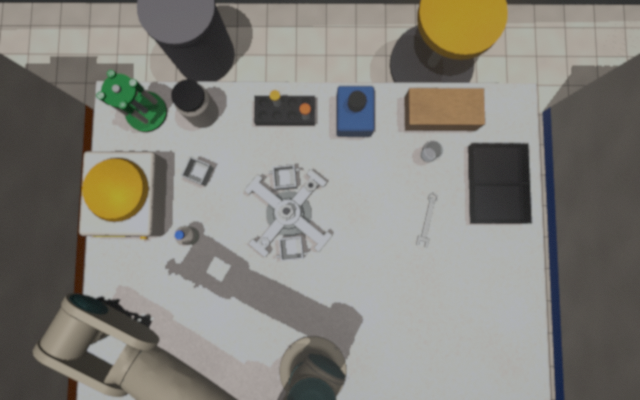

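View pics/scene0.png

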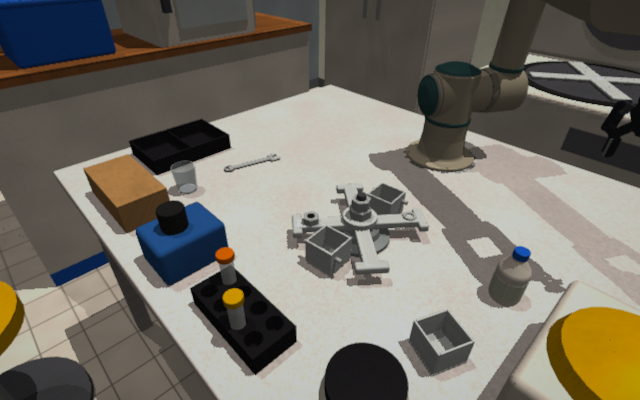

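The top view has the rotor around (288,210), with its arms on the diagonals. In the scene view the spindle and nuts are near (360,205), the spare nut is at (311,216) and the washer at (409,214). Next I'll enlarge the middle.

```bash
cat > h.py <<'E'
import numpy as np,cv2
np.set_printoptions(precision=2,suppress=True)
def proj(f,p):
    E=np.array(f["extrinsics"]);K=np.array(f["camera_matrix"])
    c=np.linalg.inv(E)@np.append(p,1.); q=K@np.array([c[0],-c[1],-c[2]]); return q[:2]/q[2]
def ray(f,uv):
    E=np.array(f["extrinsics"]);K=np.array(f["camera_matrix"])
    d=np.linalg.inv(K)@np.array([uv[0],uv[1],1.]); return E[:3,3],E[:3,:3]@np.array([d[0],-d[1],-d[2]])
def onz(f,uv,z):
    o,d=ray(f,uv); return o+d*(z-o[2])/d[2]
E
python3 - <<'E'
from h import *
t=np.load('/tmp/top0.npz');s=np.load('/tmp/scene0.npz')
a=cv2.resize(t["frame"][155:265,235:345],(400,400),interpolation=cv2.INTER_CUBIC)
b=cv2.resize(s["frame"][178:238,330:390],(400,400),interpolation=cv2.INTER_CUBIC)
cv2.imwrite("pics/crop.png",np.hstack([a,b])[:,:,::-1])
print(onz(t,(288,210),120),onz(s,(360,190),120))
E
```

```text
[498.72  77.02 120.  ] [490.94  72.48 120.  ]
```

View pics/crop.png

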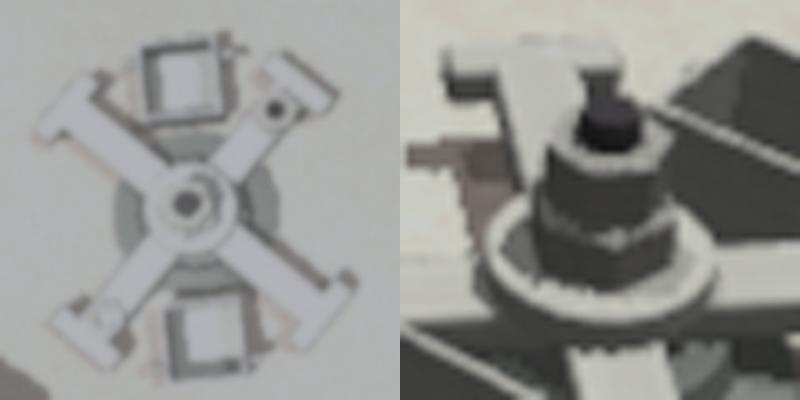

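```bash
python3 - <<'E'
from h import *
t=np.load('/tmp/top0.npz');s=np.load('/tmp/scene0.npz')
g=cv2.cvtColor(t["frame"],cv2.COLOR_RGB2GRAY)
print(g[203:219,278:298])
w=np.clip(140-g[206:217,281:292].astype(float),0,None);yy,xx=np.mgrid[206:217,281:292]
c=((w*xx).sum()/w.sum(),(w*yy).sum()/w.sum());A=onz(t,c,120);print(c,A,proj(s,A))
for z in(104,107.6,120):print(proj(s,[A[0],A[1],z]))
b=cv2.resize(s["frame"][186:218,342:382],(800,640),interpolation=cv2.INTER_CUBIC)[:600]
cv2.imwrite("pics/crop2.png",cv2.convertScaleAbs(b,alpha=1.3)[:,:,::-1])
E
```

```text
[[173 173 176 177 177 177 176 173 166 153 140 133 134 138 145 148 152 156
  158 160]
 [175 176 178 176 176 176 174 168 159 148 139 134 131 129 129 134 145 158
  161 156]
 [178 178 177 174 172 173 173 168 162 159 155 151 144 133 126 126 137 155
  164 158]
 [177 176 174 171 169 169 166 162 159 159 160 161 157 141 127 124 130 146
  162 164]
 [178 175 173 170 168 161 148 139 135 138 146 157 157 147 130 123 125 138
  154 165]
 [176 174 173 170 162 143 122 109 105 108 119 135 147 149 134 123 122 131
  149 166]
 [176 174 172 166 150 124 101  93  90  92  99 115 138 150 142 124 117 128
  151 169]
 [174 173 172 164 141 110  93  90  89  89  90 104 136 157 152 130 119 135
  160 173]
 [171 171 170 163 140 108  92  90  91  88  91 110 142 162 158 135 123 141
  165 176]
 [168 169 169 165 148 118  99  92  91  93 103 129 154 164 158 136 126 144
  168 176]
 [170 167 167 169 160 139 117 104  99 106 127 149 162 161 151 137 130 146
  168 177]
 [170 166 167 171 169 159 145 133 125 131 152 162 161 153 146 143 136 148
  168 177]
 [171 168 167 170 170 168 165 158 155 158 163 164 154 149 152 150 142 152
  170 176]
 [174 171 170 168 166 165 167 165 164 164 163 156 148 153 158 154 151 162
  174 176]
 [175 174 171 170 164 162 162 160 155 155 155 148 148 157 159 159 164 172
  176 173]
 [176 175 174 172 169 166 164 160 152 151 152 149 154 161 165 169 173 176
  175 168]]
(np.float64(286.0249831195138), np.float64(210.54827819041188)) [497.03  82.95 120.  ] [361.77 192.96]
[361.24 198.85]
[361.36 197.53]
[361.77 192.96]
```

View pics/crop2.png

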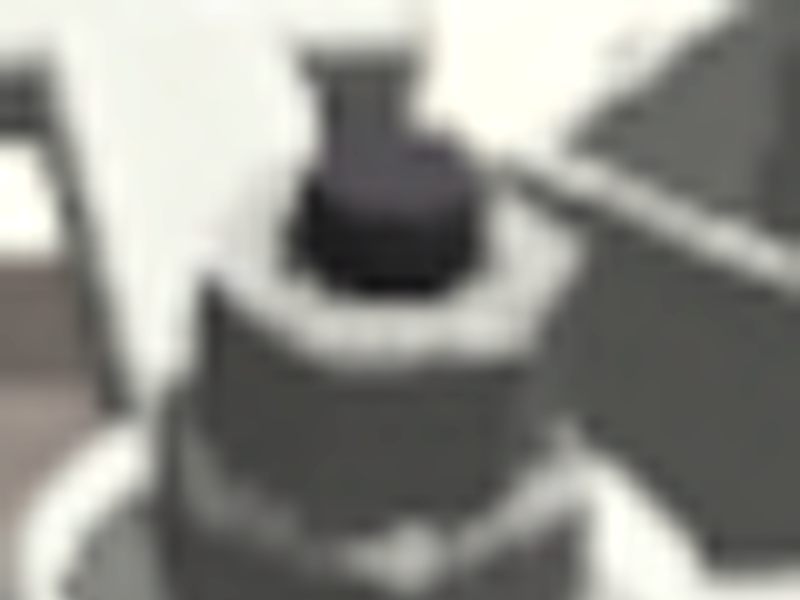

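The crop shows the lock nut's top face, with corners at about (210,275), (315,355), (525,355) and (580,245). The spindle is centred near x=395, and its top face is near y=165.

```bash
python3 - <<'E'
from h import *
from scipy.spatial.transform import Rotation as R
from station import telemetry
t=np.load('/tmp/top0.npz');s=np.load('/tmp/scene0.npz')
px=lambda x,y:(342+(x+.5)/20-.5,186+(y+.5)/20-.5)
print("scene axis z120",onz(s,px(395,165),120))
P=np.array([onz(s,px(*q),107.6)[:2] for q in[(210,275),(315,355),(525,355),(580,245)]]);print(P)
for C in([497,83],[498,82],[496.5,82]):
    d=P-C;print(C,np.degrees(np.arctan2(d[:,1],d[:,0])),np.hypot(*d.T))
d=np.diff(P,axis=0);print("edges",np.degrees(np.arctan2(d[:,1],d[:,0])),np.hypot(*d.T))
S=telemetry.get_state();print(R.from_rotvec(S["orientation"]).as_matrix(),S["eef_pos"])
E
```

```text
scene axis z120 [500.29  84.3  120.  ]
[[517.3   73.15]
 [520.27  91.22]
 [503.5  107.  ]
 [482.79  97.64]]
[497, 83] [-25.89  19.45  74.84 134.16] [22.57 24.68 24.87 20.4 ]
[498, 82] [-24.64  22.49  77.59 134.21] [21.24 24.11 25.6  21.81]
[496.5, 82] [-23.05  21.2   74.35 131.25] [22.61 25.5  25.97 20.8 ]
edges [  80.67  136.73 -155.67] [18.32 23.03 22.74]
[[-0.91  0.42 -0.  ]
 [ 0.42  0.91 -0.  ]
 [ 0.   -0.   -1.  ]] [221.47 475.71 244.54]
```

```bash

python3 -m handwheel '[{"tx":-1,"ty":-0.57,"gripper":1},{"tx":-1,"ty":-0.57},{"tx":-1,"ty":-0.57},{"tx":-1,"ty":-0.57},{"tx":-1,"ty":-0.57},{"tx":-1,"ty":-0.57},{"tx":-1,"ty":-0.57},{"tx":-1,"ty":-0.57}]' 60
python3 -m handwheel '[{"tx":-1,"ty":-0.57},{"tx":-1,"ty":-0.57},{"tx":-1,"ty":-0.57},{"tx":-1,"ty":-0.57},{"tx":-1,"ty":-0.57},{"tx":-1,"ty":-0.57},{"tx":-1,"ty":-0.57},{"tx":-1,"ty":-0.57}]' >/dev/null
python3 -m handwheel '[{"tx":-1,"ty":-0.57},{"tx":-1,"ty":-0.57},{"tx":-1,"ty":-0.57},{"tx":-1,"ty":-0.57},{"tx":-0.83,"ty":-0.49},{"wz":-1},{"wz":-1},{"wz":-1}]' >/dev/null
python3 -m handwheel '[{"wz":-1},{"wz":-1},{"wz":-1},{"wz":-1},{"wz":-1},{"wz":-1},{"wz":-1},{"wz":-1}]' >/dev/null
python3 -m handwheel '[{"wz":-1},{"wz":-1},{"wz":-1},{"wz":-1},{"wz":-1},{"wz":-1},{"wz":-1},{"wz":-1}]' >/dev/null
python3 -m handwheel '[{"wz":-1},{"wz":-1},{"wz":-1},{"wz":-1},{"wz":-1},{"wz":-1},{"wz":-1},{"wz":-0.4}]'
cat > st.py <<'E'
from h import *
from station import telemetry
from scipy.spatial.transform import Rotation as R
S=telemetry.get_state();M=R.from_rotvec(S["orientation"]).as_matrix()
ya=np.degrees(np.arctan2(M[1,1],M[0,1]))
print("t",round(S["time"],2),"pos",S["eef_pos"],"yang",round(ya,2),"zax",M[:,2],"q",S["joints"],"\n F",S["wrist_force"],"T",S["torque"],"gap",S["finger_gap"],"ff",S["finger_force"])
e=np.array([498.5,84,0])-S["eef_pos"]; print("to axis in tool x,y",(M.T@e)[:2])
E
python3 st.py
```

```text
t 0.1 pos [221.47 475.71 244.54] yang 65.03 zax [-0. -0. -1.] q [ 1.06  0.05  1.4  -0.    1.69 -0.07] 
 F [ 0.17 -0.77 -1.44] T [0.01 0.01 0.04] gap 85.29441672803118 ff 0.0
to axis in tool x,y [-416.52 -237.81]validation failed for argument at $[0]...
validation failed for argument at $[0]...
validation failed for argument at $[0]...
validation failed for argument at $[0]...
validation failed for argument at $[0]...
validation failed for argument at $[0]...
```

```bash

python3 -m handwheel '[{"tx":-1,"ty":-0.57,"tz":0,"wx":0,"wy":0,"wz":0,"gripper":1}]' 60; python3 -m handwheel --help | head -20
```

```text
time: 0.18
eef_pos: [233.5, 458.3, 244.4]
orientation: [-0.674, -3.067, 0.001]
wrist_force: [1.1, 0.5, -0.1]
finger_gap: 85.5
finger_force: 0.0invalid input: not JSON, or not a number
```

```bash

python3 -m handwheel '[{"tx":-1,"ty":-0.57,"tz":0,"wx":0,"wy":0,"wz":0,"gripper":1},{"tx":-1,"ty":-0.57,"tz":0,"wx":0,"wy":0,"wz":0,"gripper":1},{"tx":-1,"ty":-0.57,"tz":0,"wx":0,"wy":0,"wz":0,"gripper":1},{"tx":-1,"ty":-0.57,"tz":0,"wx":0,"wy":0,"wz":0,"gripper":1},{"tx":-1,"ty":-0.57,"tz":0,"wx":0,"wy":0,"wz":0,"gripper":1},{"tx":-1,"ty":-0.57,"tz":0,"wx":0,"wy":0,"wz":0,"gripper":1},{"tx":-1,"ty":-0.57,"tz":0,"wx":0,"wy":0,"wz":0,"gripper":1},{"tx":-1,"ty":-0.57,"tz":0,"wx":0,"wy":0,"wz":0,"gripper":1}]' >/dev/null
python3 -m handwheel '[{"tx":-1,"ty":-0.57,"tz":0,"wx":0,"wy":0,"wz":0,"gripper":1},{"tx":-1,"ty":-0.57,"tz":0,"wx":0,"wy":0,"wz":0,"gripper":1},{"tx":-1,"ty":-0.57,"tz":0,"wx":0,"wy":0,"wz":0,"gripper":1},{"tx":-1,"ty":-0.57,"tz":0,"wx":0,"wy":0,"wz":0,"gripper":1},{"tx":-1,"ty":-0.57,"tz":0,"wx":0,"wy":0,"wz":0,"gripper":1},{"tx":-1,"ty":-0.57,"tz":0,"wx":0,"wy":0,"wz":0,"gripper":1},{"tx":-1,"ty":-0.57,"tz":0,"wx":0,"wy":0,"wz":0,"gripper":1},{"tx":-1,"ty":-0.57,"tz":0,"wx":0,"wy":0,"wz":0,"gripper":1}]' >/dev/null
python3 -m handwheel '[{"tx":-1,"ty":-0.57,"tz":0,"wx":0,"wy":0,"wz":0,"gripper":1},{"tx":-1,"ty":-0.57,"tz":0,"wx":0,"wy":0,"wz":0,"gripper":1},{"tx":-1,"ty":-0.57,"tz":0,"wx":0,"wy":0,"wz":0,"gripper":1},{"tx":-0.83,"ty":-0.49,"tz":0,"wx":0,"wy":0,"wz":0,"gripper":1},{"tx":0,"ty":0,"tz":0,"wx":0,"wy":0,"wz":-1,"gripper":1},{"tx":0,"ty":0,"tz":0,"wx":0,"wy":0,"wz":-1,"gripper":1},{"tx":0,"ty":0,"tz":0,"wx":0,"wy":0,"wz":-1,"gripper":1},{"tx":0,"ty":0,"tz":0,"wx":0,"wy":0,"wz":-1,"gripper":1}]' >/dev/null
python3 -m handwheel '[{"tx":0,"ty":0,"tz":0,"wx":0,"wy":0,"wz":-1,"gripper":1},{"tx":0,"ty":0,"tz":0,"wx":0,"wy":0,"wz":-1,"gripper":1},{"tx":0,"ty":0,"tz":0,"wx":0,"wy":0,"wz":-1,"gripper":1},{"tx":0,"ty":0,"tz":0,"wx":0,"wy":0,"wz":-1,"gripper":1},{"tx":0,"ty":0,"tz":0,"wx":0,"wy":0,"wz":-1,"gripper":1},{"tx":0,"ty":0,"tz":0,"wx":0,"wy":0,"wz":-1,"gripper":1},{"tx":0,"ty":0,"tz":0,"wx":0,"wy":0,"wz":-1,"gripper":1},{"tx":0,"ty":0,"tz":0,"wx":0,"wy":0,"wz":-1,"gripper":1}]' >/dev/null
python3 -m handwheel '[{"tx":0,"ty":0,"tz":0,"wx":0,"wy":0,"wz":-1,"gripper":1},{"tx":0,"ty":0,"tz":0,"wx":0,"wy":0,"wz":-1,"gripper":1},{"tx":0,"ty":0,"tz":0,"wx":0,"wy":0,"wz":-1,"gripper":1},{"tx":0,"ty":0,"tz":0,"wx":0,"wy":0,"wz":-1,"gripper":1},{"tx":0,"ty":0,"tz":0,"wx":0,"wy":0,"wz":-1,"gripper":1},{"tx":0,"ty":0,"tz":0,"wx":0,"wy":0,"wz":-1,"gripper":1},{"tx":0,"ty":0,"tz":0,"wx":0,"wy":0,"wz":-1,"gripper":1},{"tx":0,"ty":0,"tz":0,"wx":0,"wy":0,"wz":-1,"gripper":1}]' >/dev/null
python3 -m handwheel '[{"tx":0,"ty":0,"tz":0,"wx":0,"wy":0,"wz":-1,"gripper":1},{"tx":0,"ty":0,"tz":0,"wx":0,"wy":0,"wz":-1,"gripper":1},{"tx":0,"ty":0,"tz":0,"wx":0,"wy":0,"wz":-1,"gripper":1},{"tx":0,"ty":0,"tz":0,"wx":0,"wy":0,"wz":-1,"gripper":1},{"tx":0,"ty":0,"tz":0,"wx":0,"wy":0,"wz":-1,"gripper":1},{"tx":0,"ty":0,"tz":0,"wx":0,"wy":0,"wz":-1,"gripper":1},{"tx":0,"ty":0,"tz":0,"wx":0,"wy":0,"wz":-0.4,"gripper":1},{"tx":0,"ty":0,"tz":0,"wx":0,"wy":0,"wz":0,"gripper":1}]' >/dev/null
python3 st.py
```

```text
t 4.18 pos [498.73  84.52 244.85] yang 170.69 zax [-0.  0. -1.] q [ 0.09 -0.    1.46  0.    1.69 -2.88] 
 F [-0.01 -0.18 -0.17] T [ 0.02  0.   -0.06] gap 85.12279960859551 ff 0.0
to axis in tool x,y [ 0.52 -0.06]
```

```bash

python3 -m handwheel '[{"tx":0,"ty":0,"tz":0.9,"wx":0,"wy":0,"wz":0,"gripper":0.8},{"tx":0,"ty":0,"tz":1,"wx":0,"wy":0,"wz":0,"gripper":0.8},{"tx":0,"ty":0,"tz":1,"wx":0,"wy":0,"wz":0,"gripper":0.8},{"tx":0,"ty":0,"tz":1,"wx":0,"wy":0,"wz":0,"gripper":0.8},{"tx":0,"ty":0,"tz":1,"wx":0,"wy":0,"wz":0,"gripper":0.8},{"tx":0,"ty":0,"tz":0.4,"wx":0,"wy":0,"wz":0,"gripper":0.8},{"tx":0,"ty":0,"tz":0,"wx":0,"wy":0,"wz":0,"gripper":0.8}]' 
cat > pic.py <<'E'
import sys
from h import *
from station import grab_frame
n=sys.argv[1]
s=grab_frame("scene");b=cv2.resize(s["frame"][150:225,312:412],(800,600),interpolation=cv2.INTER_CUBIC)
cv2.imwrite(f"pics/{n}.png",b[:,:,::-1])
E
python3 pic.py g1; python3 st.py
```

```text
time: 4.77
eef_pos: [497.6, 84.4, 137.0]
orientation: [2.029, -2.393, -0.004]
wrist_force: [-0.4, -0.1, -0.0]
finger_gap: 68.2
finger_force: 0.0
t 4.82 pos [498.53  84.48 138.83] yang 170.59 zax [-0. -0. -1.] q [ 0.09  0.06  1.61  0.    1.48 -2.88] 
 F [-0.04  0.5   0.14] T [-0.   -0.01 -0.03] gap 68.20078313643145 ff 0.0
to axis in tool x,y [ 0.42 -0.28]
```

View pics/g1.png

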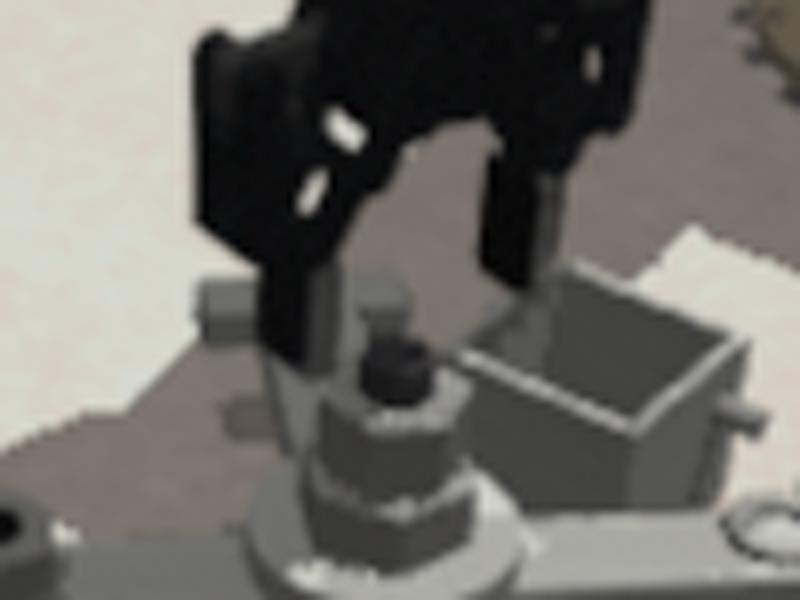

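The fingers straddle the spindle. Left fingertip is near (299,370), right near (522,290), and the spindle top is near (398,355). I'll check the centring numerically.

```bash
python3 - <<'E'
from h import *
s=np.load('/tmp/scene0.npz')
a=np.radians(170.6);y=np.array([np.cos(a),np.sin(a)])
q=lambda p:(proj(s,p)-[312,150]+.5)*8-.5
for C in([498.5,84.5],[500.3,84.3],[497,83]):
  print(C,"spindle",q([*C,120]),[q([*(np.array([498.5,84.5])+k*y),z]) for k in(-40,40) for z in(125,130)])
E
```

```text
[498.5, 84.5] spindle [402.48 351.5 ] [array([289.64, 382.77]), array([290.63, 367.52]), array([513.07, 292.31]), array([514.8 , 277.41])]
[500.3, 84.3] spindle [397.67 353.71] [array([289.64, 382.77]), array([290.63, 367.52]), array([513.07, 292.31]), array([514.8 , 277.41])]
[497, 83] spindle [401.9  347.19] [array([289.64, 382.77]), array([290.63, 367.52]), array([513.07, 292.31]), array([514.8 , 277.41])]
```

```bash

python3 -m handwheel '[{"tx":0.06,"ty":-0.09,"tz":0,"wx":0,"wy":0,"wz":0,"gripper":0.8},{"tx":0,"ty":0,"tz":0.5,"wx":0,"wy":0,"wz":0,"gripper":0.8},{"tx":0,"ty":0,"tz":0.5,"wx":0,"wy":0,"wz":0,"gripper":0.8},{"tx":0,"ty":0,"tz":0.4,"wx":0,"wy":0,"wz":0,"gripper":0.8},{"tx":0,"ty":0,"tz":0.4,"wx":0,"wy":0,"wz":0,"gripper":0.8},{"tx":0,"ty":0,"tz":0,"wx":0,"wy":0,"wz":0,"gripper":0.7}]' 20
python3 st.py
python3 -m handwheel '[{"tx":0,"ty":0,"tz":0,"wx":0,"wy":0,"wz":0,"gripper":0.6},{"tx":0,"ty":0,"tz":0,"wx":0,"wy":0,"wz":0,"gripper":0.5},{"tx":0,"ty":0,"tz":0,"wx":0,"wy":0,"wz":0,"gripper":0.4},{"tx":0,"ty":0,"tz":0,"wx":0,"wy":0,"wz":0,"gripper":0.3},{"tx":0,"ty":0,"tz":0,"wx":0,"wy":0,"wz":0,"gripper":0.3},{"tx":0,"ty":0,"tz":0,"wx":0,"wy":0,"wz":0,"gripper":0.3}]' 20
python3 st.py
```

```text
time: 5.32
eef_pos: [499.3, 83.0, 100.9]
orientation: [2.031, -2.393, -0.003]
wrist_force: [-0.5, 0.7, -0.5]
finger_gap: 60.1
finger_force: 0.0
t 5.32 pos [499.32  82.96 100.88] yang 170.63 zax [-0. -0. -1.] q [ 0.09  0.1   1.64  0.    1.4  -2.89] 
 F [-0.54  0.67 -0.47] T [ 0.03 -0.02  0.05] gap 60.121904259149815 ff 0.0
to axis in tool x,y [-0.98  0.61]
time: 5.82
eef_pos: [499.3, 83.6, 104.1]
orientation: [2.032, -2.393, -0.004]
wrist_force: [-10.3, 1.8, 7.0]
finger_gap: 37.2
finger_force: 24.1
t 5.82 pos [499.27  83.58 104.06] yang 170.66 zax [-0.  0. -1.] q [ 0.09  0.1   1.64  0.    1.41 -2.89] 
 F [-10.3    1.83   6.97] T [0.26 1.65 0.03] gap 37.243209326042795 ff 24.12383579343441
to axis in tool x,y [-0.26  0.48]
```

```bash

python3 -m handwheel '[{"tx":0,"ty":0.03,"tz":0,"wx":0,"wy":0,"wz":0,"gripper":0.3},{"tx":0,"ty":0,"tz":0,"wx":0,"wy":0,"wz":0,"gripper":0.3}]' 60
python3 st.py
python3 -m handwheel '[{"tx":0,"ty":0,"tz":0.003,"wx":0,"wy":0,"wz":1,"gripper":0.3},{"tx":0,"ty":0,"tz":0.003,"wx":0,"wy":0,"wz":1,"gripper":0.3},{"tx":0,"ty":0,"tz":0.003,"wx":0,"wy":0,"wz":1,"gripper":0.3},{"tx":0,"ty":0,"tz":0.003,"wx":0,"wy":0,"wz":1,"gripper":0.3}]'
python3 st.py
```

```text
time: 5.98
eef_pos: [499.2, 83.6, 104.3]
orientation: [2.033, -2.394, -0.002]
wrist_force: [-7.6, 1.2, 6.6]
finger_gap: 36.4
finger_force: 64.1
t 5.98 pos [499.19  83.58 104.34] yang 170.66 zax [-0.  0. -1.] q [ 0.09  0.09  1.64  0.    1.41 -2.89] 
 F [-7.56  1.21  6.65] T [0.23 1.35 0.03] gap 36.430601710552715 ff 64.09760882961564
to axis in tool x,y [-0.26  0.59]
time: 6.32
eef_pos: [499.1, 83.6, 104.1]
orientation: [1.675, -2.656, -0.003]
wrist_force: [-8.6, 1.4, 7.0]
finger_gap: 36.8
finger_force: 64.2
t 6.32 pos [499.06  83.59 104.06] yang 154.46 zax [-0.  0. -1.] q [ 0.09  0.1   1.64  0.    1.41 -2.6 ] 
 F [-8.58  1.37  6.96] T [0.16 1.44 0.04] gap 36.78125688036921 ff 64.21150039765052
to axis in tool x,y [-0.15  0.47]
```

```bash

python3 -m handwheel '[{"tx":0.02,"ty":0.08,"tz":-0.05,"wx":0,"wy":0,"wz":0,"gripper":0.3},{"tx":0,"ty":0,"tz":0.003,"wx":0,"wy":0,"wz":1,"gripper":0.3},{"tx":0,"ty":0,"tz":0.003,"wx":0,"wy":0,"wz":1,"gripper":0.3},{"tx":0,"ty":0,"tz":0.003,"wx":0,"wy":0,"wz":1,"gripper":0.3},{"tx":0,"ty":0,"tz":0.003,"wx":0,"wy":0,"wz":1,"gripper":0.3},{"tx":0,"ty":0,"tz":0.003,"wx":0,"wy":0,"wz":1,"gripper":0.3},{"tx":0,"ty":0,"tz":0.003,"wx":0,"wy":0,"wz":1,"gripper":0.3},{"tx":0,"ty":0,"tz":0.003,"wx":0,"wy":0,"wz":1,"gripper":0.3}]' >/dev/null
python3 st.py
python3 -m handwheel '[{"tx":0,"ty":0,"tz":0.003,"wx":0,"wy":0,"wz":1,"gripper":0.3},{"tx":0,"ty":0,"tz":0.003,"wx":0,"wy":0,"wz":1,"gripper":0.3},{"tx":0,"ty":0,"tz":0.003,"wx":0,"wy":0,"wz":1,"gripper":0.3},{"tx":0,"ty":0,"tz":0.003,"wx":0,"wy":0,"wz":1,"gripper":0.3},{"tx":0,"ty":0,"tz":0.003,"wx":0,"wy":0,"wz":1,"gripper":0.3},{"tx":0,"ty":0,"tz":0.003,"wx":0,"wy":0,"wz":1,"gripper":0.3},{"tx":0,"ty":0,"tz":0.003,"wx":0,"wy":0,"wz":1,"gripper":0.3},{"tx":0,"ty":0,"tz":0.003,"wx":0,"wy":0,"wz":1,"gripper":0.3}]' >/dev/null
python3 st.py
```

```text
t 6.98 pos [498.6   83.66 104.04] yang 126.51 zax [ 0.  0. -1.] q [ 0.09  0.09  1.65  0.    1.4  -2.11] 
 F [ 0.27  0.91 -1.96] T [ 0.13 -0.17  0.1 ] gap 36.30311262913169 ff 63.4377521778714
to axis in tool x,y [0.01 0.38]
t 7.65 pos [498.51  83.83 103.61] yang 94.52 zax [ 0.  0. -1.] q [ 0.09  0.09  1.65  0.    1.4  -1.56] 
 F [ 0.18  2.   -0.11] T [0.2  0.01 0.02] gap 36.75166002860117 ff 63.49748759103818
to axis in tool x,y [0.11 0.1 ]
```

```bash

python3 -m handwheel '[{"tx":0,"ty":0,"tz":0.003,"wx":0,"wy":0,"wz":1,"gripper":0.3},{"tx":0,"ty":0,"tz":0.003,"wx":0,"wy":0,"wz":1,"gripper":0.3},{"tx":0,"ty":0,"tz":0.003,"wx":0,"wy":0,"wz":1,"gripper":0.3},{"tx":0,"ty":0,"tz":0.003,"wx":0,"wy":0,"wz":1,"gripper":0.3},{"tx":0,"ty":0,"tz":0.003,"wx":0,"wy":0,"wz":1,"gripper":0.3},{"tx":0,"ty":0,"tz":0.003,"wx":0,"wy":0,"wz":1,"gripper":0.3},{"tx":0,"ty":0,"tz":0.003,"wx":0,"wy":0,"wz":1,"gripper":0.3},{"tx":0,"ty":0,"tz":0.003,"wx":0,"wy":0,"wz":1,"gripper":0.3}]' >/dev/null
python3 st.py
python3 -m handwheel '[{"tx":0,"ty":0,"tz":0.003,"wx":0,"wy":0,"wz":1,"gripper":0.3},{"tx":0,"ty":0,"tz":0.003,"wx":0,"wy":0,"wz":1,"gripper":0.3},{"tx":0,"ty":0,"tz":0.003,"wx":0,"wy":0,"wz":1,"gripper":0.3},{"tx":0,"ty":0,"tz":0.003,"wx":0,"wy":0,"wz":1,"gripper":0.3},{"tx":0,"ty":0,"tz":0.003,"wx":0,"wy":0,"wz":1,"gripper":0.3},{"tx":0,"ty":0,"tz":0.003,"wx":0,"wy":0,"wz":1,"gripper":0.3},{"tx":0,"ty":0,"tz":0.003,"wx":0,"wy":0,"wz":1,"gripper":0.3}]' >/dev/null
python3 st.py
python3 -m handwheel '[{"tx":0,"ty":0,"tz":0.003,"wx":0,"wy":0,"wz":1,"gripper":0.3},{"tx":0,"ty":0,"tz":0.003,"wx":0,"wy":0,"wz":1,"gripper":0.3},{"tx":0,"ty":0,"tz":0.003,"wx":0,"wy":0,"wz":1,"gripper":0.3},{"tx":0,"ty":0,"tz":0.003,"wx":0,"wy":0,"wz":1,"gripper":0.3}]' >/dev/null
python3 st.py
```

```text
t 8.32 pos [498.49  84.02 103.13] yang 62.52 zax [ 0.  0. -1.] q [ 0.09  0.09  1.65  0.    1.4  -1.  ] 
 F [-0.08  2.1  -0.58] T [0.37 0.02 0.06] gap 36.53911988419929 ff 63.524512293818844
to axis in tool x,y [ 0.02 -0.16]
t 8.9 pos [498.57  84.14 102.78] yang 34.52 zax [ 0.  0. -1.] q [ 0.09  0.09  1.65  0.    1.4  -0.51] 
 F [ 0.86  2.25 -0.48] T [0.49 0.01 0.04] gap 36.3750940823319 ff 63.52876283116771
to axis in tool x,y [-0.12 -0.33]
t 9.23 pos [498.63  84.21 102.54] yang 18.53 zax [ 0.  0. -1.] q [ 0.09  0.09  1.65  0.    1.4  -0.23] 
 F [ 1.82  3.77 -0.76] T [ 0.6  -0.06  0.03] gap 36.34336373757542 ff 63.53613529714323
to axis in tool x,y [-0.26 -0.39]
```

```bash

python3 -m handwheel '[{"tx":0,"ty":0,"tz":0.003,"wx":0,"wy":0,"wz":1,"gripper":0.3},{"tx":0,"ty":0,"tz":0.003,"wx":0,"wy":0,"wz":1,"gripper":0.3},{"tx":0,"ty":0,"tz":0.003,"wx":0,"wy":0,"wz":1,"gripper":0.3},{"tx":0,"ty":0,"tz":0.003,"wx":0,"wy":0,"wz":1,"gripper":0.3}]' >/dev/null
python3 st.py
python3 -m handwheel '[{"tx":0,"ty":0,"tz":0.003,"wx":0,"wy":0,"wz":1,"gripper":0.3},{"tx":0,"ty":0,"tz":0.003,"wx":0,"wy":0,"wz":1,"gripper":0.3},{"tx":0,"ty":0,"tz":0.003,"wx":0,"wy":0,"wz":1,"gripper":0.3}]' >/dev/null
python3 st.py
```

```text
t 9.57 pos [498.69  84.25 102.33] yang 2.53 zax [ 0.  0. -1.] q [0.09 0.09 1.65 0.   1.4  0.05] 
 F [ 0.67  3.68 -0.76] T [ 0.61 -0.11  0.04] gap 36.16348428036922 ff 63.55237875012335
to axis in tool x,y [-0.41 -0.38]
t 9.82 pos [498.76  84.26 102.15] yang -9.48 zax [ 0.  0. -1.] q [0.09 0.09 1.65 0.   1.4  0.26] 
 F [ 2.93  3.5  -1.12] T [ 0.59 -0.23  0.1 ] gap 36.54707202949283 ff 63.5677600108275
to axis in tool x,y [-0.51 -0.37]
```

```bash

python3 -m handwheel '[{"tx":0,"ty":0,"tz":0.003,"wx":0,"wy":0,"wz":1,"gripper":0.3},{"tx":0,"ty":0,"tz":0.003,"wx":0,"wy":0,"wz":1,"gripper":0.3}]' >/dev/null
python3 st.py
python3 -m handwheel '[{"tx":0,"ty":0,"tz":0.003,"wx":0,"wy":0,"wz":1,"gripper":0.3},{"tx":0,"ty":0,"tz":0.003,"wx":0,"wy":0,"wz":1,"gripper":0.3}]' >/dev/null
python3 st.py
python3 -m handwheel '[{"tx":0,"ty":0,"tz":0.003,"wx":0,"wy":0,"wz":1,"gripper":0.3},{"tx":0,"ty":0,"tz":0.003,"wx":0,"wy":0,"wz":1,"gripper":0.3}]' >/dev/null
python3 st.py
```

```text
t 9.98 pos [498.82  84.25 102.05] yang -17.48 zax [ 0.  0. -1.] q [0.09 0.09 1.65 0.   1.4  0.4 ] 
 F [ 1.96  4.13 -0.47] T [ 0.67 -0.22  0.08] gap 36.587402880843555 ff 63.57083284214809
to axis in tool x,y [-0.57 -0.37]
t 10.15 pos [498.84  84.26 101.93] yang -25.48 zax [ 0.  0. -1.] q [0.09 0.09 1.65 0.   1.4  0.54] 
 F [ 1.18  3.41 -1.33] T [ 0.68 -0.25  0.04] gap 36.28642005668253 ff 63.55451714451249
to axis in tool x,y [-0.63 -0.31]
t 10.32 pos [498.9   84.24 101.83] yang -33.48 zax [ 0.  0. -1.] q [0.09 0.09 1.65 0.   1.4  0.68] 
 F [ 2.37  3.33 -1.85] T [ 0.65 -0.3   0.06] gap 36.528435940407 ff 63.525565510006174
to axis in tool x,y [-0.69 -0.29]
```

```bash

python3 -m handwheel '[{"tx":0,"ty":0,"tz":0.003,"wx":0,"wy":0,"wz":1,"gripper":0.3},{"tx":0,"ty":0,"tz":0.003,"wx":0,"wy":0,"wz":1,"gripper":0.3},{"tx":0,"ty":0,"tz":0.003,"wx":0,"wy":0,"wz":1,"gripper":0.3}]' >/dev/null
python3 st.py
python3 -m handwheel '[{"tx":0,"ty":0,"tz":0.003,"wx":0,"wy":0,"wz":1,"gripper":0.3},{"tx":0,"ty":0,"tz":0.003,"wx":0,"wy":0,"wz":1,"gripper":0.3}]' >/dev/null
python3 st.py
python3 -m handwheel '[{"tx":0,"ty":0,"tz":0.003,"wx":0,"wy":0,"wz":1,"gripper":0.3},{"tx":0,"ty":0,"tz":0.003,"wx":0,"wy":0,"wz":1,"gripper":0.3}]' >/dev/null
python3 st.py
```

```text
t 10.57 pos [498.98  84.21 101.67] yang -45.48 zax [ 0.  0. -1.] q [0.09 0.09 1.65 0.   1.4  0.89] 
 F [ 2.82  3.42 -2.6 ] T [ 0.62 -0.39  0.05] gap 36.83889131878987 ff 63.475326021218166
to axis in tool x,y [-0.79 -0.25]
t 10.73 pos [499.03  84.22 101.58] yang -53.48 zax [ 0.  0. -1.] q [0.09 0.09 1.65 0.   1.4  1.03] 
 F [ 2.71  3.34 -1.64] T [ 0.64 -0.41  0.04] gap 36.16529089395035 ff 63.439785236222406
to axis in tool x,y [-0.87 -0.16]
t 10.9 pos [499.02  84.17 101.45] yang -61.48 zax [ 0.  0. -1.] q [0.09 0.09 1.65 0.   1.4  1.17] 
 F [ 3.32  3.1  -1.61] T [ 0.59 -0.42  0.01] gap 36.29371161915916 ff 63.40495467454275
to axis in tool x,y [-0.85 -0.09]
```

```bash

python3 -m handwheel '[{"tx":0,"ty":0,"tz":0.003,"wx":0,"wy":0,"wz":1,"gripper":0.3},{"tx":0,"ty":0,"tz":0.003,"wx":0,"wy":0,"wz":1,"gripper":0.3},{"tx":0,"ty":0,"tz":0.003,"wx":0,"wy":0,"wz":1,"gripper":0.3}]' >/dev/null
python3 st.py
python3 -m handwheel '[{"tx":0,"ty":0,"tz":0.003,"wx":0,"wy":0,"wz":1,"gripper":0.3},{"tx":0,"ty":0,"tz":0.003,"wx":0,"wy":0,"wz":1,"gripper":0.3}]' >/dev/null
python3 st.py
python3 -m handwheel '[{"tx":0,"ty":0,"tz":0.003,"wx":0,"wy":0,"wz":1,"gripper":0.3},{"tx":0,"ty":0,"tz":0.003,"wx":0,"wy":0,"wz":1,"gripper":0.3}]' >/dev/null
python3 st.py
```

```text
t 11.15 pos [499.09  84.12 101.3 ] yang -73.48 zax [ 0.  0. -1.] q [0.09 0.1  1.65 0.   1.39 1.38] 
 F [ 2.89  2.41 -1.75] T [ 0.54 -0.51  0.06] gap 36.70796426709399 ff 63.379253254742025
to axis in tool x,y [-0.91  0.02]
t 11.32 pos [499.11  84.1  101.19] yang -81.48 zax [ 0.  0. -1.] q [0.09 0.1  1.65 0.   1.39 1.52] 
 F [ 3.93  2.54 -0.28] T [ 0.47 -0.53  0.08] gap 36.52563256429131 ff 63.37316744556233
to axis in tool x,y [-0.93  0.11]
t 11.48 pos [499.12  84.01 101.06] yang -89.49 zax [ 0.  0. -1.] q [0.09 0.1  1.65 0.   1.39 1.65] 
 F [ 3.16  1.96 -0.5 ] T [ 0.52 -0.48  0.05] gap 36.19933136292963 ff 63.37205767323667
to axis in tool x,y [-0.91  0.14]
```

```bash

python3 -m handwheel '[{"tx":0,"ty":0,"tz":0.003,"wx":0,"wy":0,"wz":1,"gripper":0.3},{"tx":0,"ty":0,"tz":0.003,"wx":0,"wy":0,"wz":1,"gripper":0.3},{"tx":0,"ty":0,"tz":0.003,"wx":0,"wy":0,"wz":1,"gripper":0.3}]' >/dev/null
python3 st.py
python3 -m handwheel '[{"tx":0,"ty":0,"tz":0.003,"wx":0,"wy":0,"wz":1,"gripper":0.3},{"tx":0,"ty":0,"tz":0.003,"wx":0,"wy":0,"wz":1,"gripper":0.3}]' >/dev/null
python3 st.py
python3 -m handwheel '[{"tx":0,"ty":0,"tz":0.003,"wx":0,"wy":0,"wz":1,"gripper":0.3},{"tx":0,"ty":0,"tz":0.003,"wx":0,"wy":0,"wz":1,"gripper":0.3}]' >/dev/null
python3 st.py
```

```text
t 11.73 pos [499.15  83.97 100.94] yang -101.48 zax [ 0.  0. -1.] q [0.09 0.1  1.65 0.   1.39 1.86] 
 F [ 3.11  2.29 -0.79] T [ 0.38 -0.47  0.2 ] gap 36.406813655910604 ff 63.410263629608345
to axis in tool x,y [-0.91  0.27]
t 11.9 pos [499.14  83.93 100.79] yang -109.46 zax [ 0.  0. -1.] q [0.09 0.1  1.65 0.   1.39 2.  ] 
 F [ 2.66  1.44 -0.62] T [ 0.37 -0.48  0.32] gap 36.570571533150186 ff 63.433246091008186
to axis in tool x,y [-0.88  0.34]
t 12.07 pos [499.13  83.87 100.66] yang -117.46 zax [ 0.  0. -1.] q [0.09 0.1  1.65 0.   1.39 2.14] 
 F [ 2.64  1.82 -1.63] T [ 0.32 -0.43  0.42] gap 36.14318482625833 ff 63.46320055075921
to axis in tool x,y [-0.84  0.39]
```

```bash

python3 -m handwheel '[{"tx":0,"ty":0,"tz":0.003,"wx":0,"wy":0,"wz":1,"gripper":0.3},{"tx":0,"ty":0,"tz":0.003,"wx":0,"wy":0,"wz":1,"gripper":0.3},{"tx":0,"ty":0,"tz":0,"wx":0,"wy":0,"wz":0,"gripper":0.3},{"tx":0,"ty":0,"tz":0,"wx":0,"wy":0,"wz":0,"gripper":0.3}]' >/dev/null
python3 st.py
```

```text
t 12.4 pos [499.09  83.81 100.56] yang -125.19 zax [ 0.  0. -1.] q [0.09 0.1  1.65 0.   1.39 2.28] 
 F [ 3.28  2.56 -0.68] T [ 0.52 -0.72  0.25] gap 36.40516373875949 ff 63.51191038149409
to axis in tool x,y [-0.77  0.41]
```

```bash

python3 -m handwheel '[{"tx":0,"ty":0,"tz":0.002,"wx":0,"wy":0,"wz":0.5,"gripper":0.3}]' >/dev/null
python3 st.py
python3 -m handwheel '[{"tx":0,"ty":0,"tz":0,"wx":0,"wy":0,"wz":0,"gripper":0.3}]' >/dev/null
python3 st.py
```

```text
t 12.48 pos [499.1   83.82 100.54] yang -127.17 zax [ 0.  0. -1.] q [0.09 0.1  1.65 0.   1.39 2.31] 
 F [ 4.68  2.03 -1.13] T [ 0.44 -0.74  0.5 ] gap 36.58046633746504 ff 63.586565719451755
to axis in tool x,y [-0.76  0.45]
t 12.57 pos [499.08  83.78 100.52] yang -127.28 zax [ 0.  0. -1.] q [0.09 0.1  1.65 0.   1.39 2.31] 
 F [4.71 2.13 0.64] T [ 0.47 -0.84  0.43] gap 36.2642176867861 ff 63.569718471262604
to axis in tool x,y [-0.76  0.4 ]
```

```bash

python3 -m handwheel '[{"tx":0,"ty":0,"tz":0,"wx":0,"wy":0,"wz":0,"gripper":0.5},{"tx":0,"ty":0,"tz":0,"wx":0,"wy":0,"wz":0,"gripper":0.7},{"tx":0,"ty":0,"tz":0,"wx":0,"wy":0,"wz":0,"gripper":0.8},{"tx":0,"ty":0,"tz":0,"wx":0,"wy":0,"wz":0,"gripper":0.8},{"tx":0,"ty":0,"tz":0,"wx":0,"wy":0,"wz":0,"gripper":0.8}]'
python3 -m handwheel '[{"tx":0,"ty":0,"tz":-0.5,"wx":0,"wy":0,"wz":0,"gripper":0.8},{"tx":0,"ty":0,"tz":-1,"wx":0,"wy":0,"wz":0,"gripper":0.8},{"tx":0,"ty":0,"tz":-1,"wx":0,"wy":0,"wz":0,"gripper":0.8},{"tx":0,"ty":0,"tz":-1,"wx":0,"wy":0,"wz":0,"gripper":0.8},{"tx":0,"ty":0,"tz":-1,"wx":0,"wy":0,"wz":0,"gripper":0.8},{"tx":0,"ty":0,"tz":-1,"wx":0,"wy":0,"wz":0,"gripper":0.8},{"tx":0,"ty":0,"tz":0,"wx":0,"wy":0,"wz":0,"gripper":0.8},{"tx":0,"ty":0,"tz":0,"wx":0,"wy":0,"wz":0,"gripper":0.8}]'
python3 pic.py end
```

```text
time: 12.98
eef_pos: [498.1, 83.3, 99.7]
orientation: [2.976, -1.006, -0.001]
wrist_force: [-0.0, 0.5, -0.0]
finger_gap: 68.4
finger_force: 0.0
time: 13.65
eef_pos: [498.7, 83.5, 211.4]
orientation: [-2.975, 1.006, -0.004]
wrist_force: [-0.2, 0.7, -1.1]
finger_gap: 68.2
finger_force: 0.0
```

View pics/end.png

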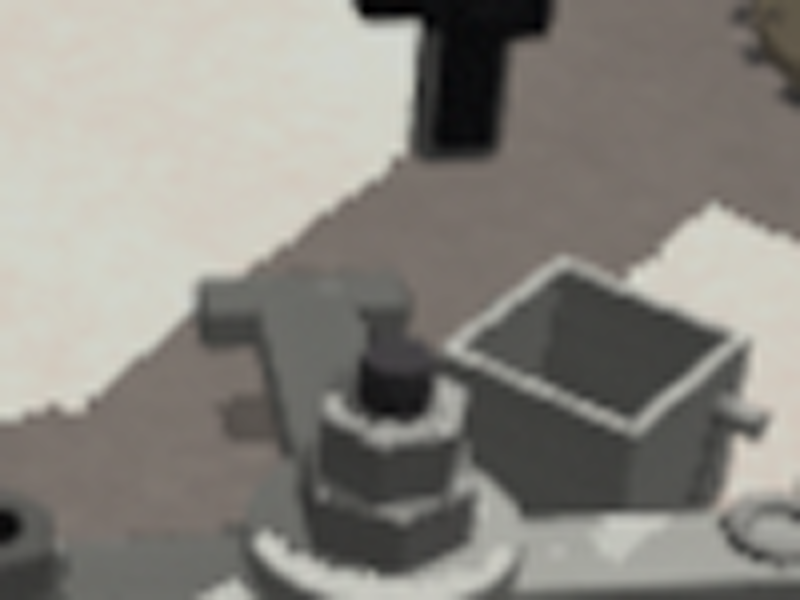

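The lock nut has turned and now sits down on the hub nut: its top face is near (395,420) and the joint near (400,500). The gripper is clear, and the washer and spare nut haven't moved.

```bash
python3 -c "
from station import order
print(order.close_job())"
```

```text
the job is handed in; nothing more can be done
None
```

The lock nut is run down and tightened against the hub nut to about 0.5 N m (0.50 N m read at the wrist on the last turn), let go and handed in at about 14 s; no verdict was returned.

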